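Slide a model carrier onto the narrow inspection bridge and clamp it

TASK

Slide the blue carrier with its plaster cast off the broad loading shelf and along the narrow bridge, without lifting it or touching the cast, and press it gently home, centred and square, against the brass stop. Then swing the red clamp lever down and press its pad onto the carrier so that it stays shut, and back the robot away.

Things in the scene. Friction and masses are not known exactly. Their poses are not given: they have to be found in the camera images.
- station: Fixed grey and aluminium station; pose varies. Origin on the bench under the shelf-bridge junction, on the centre line; x = sliding direction (shelf to stop, about world +y), y left, z up. In mm: flat shelf x -150..0, y +-85, level with a bridge 36 wide, x 0..135; both tops at z 60, open beside the bridge. Then the stop, and two cheeks (x 174..200, y +-22, up to z 92) bearing the lever.
- stop: Fixed brass bar across the end of the bridge, 22 (x) by 60 (y) by 13 mm high. Origin at the middle of the lower edge of the face that meets the carrier, at station (135, 0, 60) mm; axes as the station.
- carrier: Loose blue plate, 110 (x) by 100 (y) by 14 mm thick, the white cast fixed on top; about 0.5 kg in all, mass and friction vary. Origin at the centre of its underside; x to its leading edge, z up. Starts on the shelf up to 25 mm off centre, turned up to 0.22 rad. Home, its leading edge touches the stop: origin at station (80, 0, 60) mm. Touch only the plate.
- cast: White plaster cast of a dental arch, fixed on the carrier, not to be touched: block 76 (x) by 80 (y) by 16 mm, teeth up to 29 mm above the plate; bare plate margins are 22 mm at the leading edge, 12 mm at the rear, 10 mm at the sides. Origin at the middle of its underside, at carrier (-5, 0, 14) mm.
- clamp (a joint): Angle of the red lever, rad: 0 = shut, arm level towards the carrier, rubber pad on the plate's leading margin; grows as it swings up and away; 1.57 upright, 1.75 fully open, -0.2 lower limit with no carrier. Stiff hinge: stays where left, needs about 2 N at the tip. Arm 24 mm wide, 10 mm thick, reaches 68 mm from the hinge axis, which runs at its mid-thickness.
- clamp_hinge (a point): On the hinge axis of the lever, on the centre line, at station (187, 0, 83) mm; the axis is the station's y; axes as the station.
- clamp_tip (a point): On the lever's arm at mid-thickness, 66 mm from the hinge axis, just short of its free end.
- jar: Bystander: amber jar with a white cap, 60 mm across, 85 mm tall; origin under its centre.
- bowl: Bystander: green mixing bowl, 90 mm across, 50 mm tall; origin under its centre.
- brush: Bystander: brush 170 mm long lying on the bench along its x.

How it is judged:
By the outcome, as a careful person would: the job done as asked, in the order asked, and still so for the second after the job is handed in, with the robot touching nothing.
It also fails if it takes over 72 s, if anything falls off the work surface, if the arm or the gripper's body presses on something with over 40 N, if the wrist force passes 120 N, or if a joint passes its speed limit or range.

ROBOT

A 6-joint arm with a two-finger parallel gripper is mounted at the origin on the work surface. World frame = base frame: x ahead of the robot, y to its left, z up, the work surface at z = 0. Lengths are in m, angles in degrees, forces in N, time in s.
With the tool pointing down it reaches from about 0.225 to 0.875 m from the base axis. Payload 3.4 kg.
Tool frame: the origin (TCP) lies midway between the tips of the shut fingers; the grasp point (between the pads) lies bot.tcp_to_grasp behind it (bot.tcp_to_grasp is the distance from the TCP to the grasp point, in m); z points along the fingers, y is the line along which they close (so a half turn about z gives the same grasp; the last joint's range is limited). The gripper opens to 85 mm and grips with 20 to 120 N. Pads are 22 mm wide; open, the fingers measure 114 mm over their backs; the gripper's body (76 mm by 85 mm) begins 54 mm behind the grasp point. The pads swing forward as they close: fully open they stand 13 mm farther back than shut.
Start: joints at [-75.917, 15.808, 86.224, -0, 77.962, -6.933], TCP at [0.206, -0.537, 0.194] pointing down, gripper open.
Joint ranges: [-165.64, 165.64], [-43.16, 119.46], [12.63, 154.43], [-67.54, 247.53], [6.08, 155.33], [-154.97, 154.97]. Speed limits (degrees/s): [147.25, 147.25, 180, 180, 180, 180].

INTERFACE

Orientations are given as [roll, pitch, yaw] about the fixed x, y, z axes, in that order (R = Rz(yaw) Ry(pitch) Rx(roll)).
In Python, from station import bot gives the robot as it stands.
- The arm moves only by the tool step_arm, never from a script. Its argument "series" is a list of rows, each an object with "grip": the opening, from -1 (shut) to 1 (fully open); "linear": the shift along the tool's x, y, z as a fraction of full scale, a list of three; "spin": the turn about the tool's z as a fraction of full scale. A call has 1 to 5 rows; each row shifts and turns the commanded pose from where the row before left it, along the tool's axes as they then stand; what a row does not reach is not made up. Full scale, the value 1, is 0.2 m for a shift and pi rad for a turn. A row lasts 1/10 s, in which the tool goes at most 50 mm and 8.59 degrees, less where a joint would pass 70% of its speed; a pose out of reach is approached as far as the arm can. A call with a number of a shift or a turn outside -1 to 1 is refused whole. A call with a gripper value outside its range is refused whole. The fingers move at their own pace and stop on an object; "squeeze" is the grip in N (left out, the last holds). Time passes only in rows, so rows that do not move let the fingers close. It gives the time, the measured TCP pose, the force, the opening and the grip force at its end, in the units of the state.
- bot.sense(): the state, without advancing time (a new reading comes with each control period).
- bot.get_image(name): name is "side" or "top" or "wrist"; returns the picture (480x640x3 uint8, red, green, blue); there is no depth.
- bot.get_calibration(name): a dict with "camera_matrix" (3x3 intrinsics, pixels), "T" (4x4, takes a point from camera to world coordinates); the wrist camera has in their place "T_tool_cam" (4x4, takes a point from camera to tool coordinates, whose origin is the TCP and whose axes are the flange's). Camera axes: x right, y down, z forward; pixel columns grow to the right and rows downward; lengths in m; the calibration is good to about 2 mm. A picture is of the moment at which its call begins: read the wrist's pose just before it. get_calibration takes no time and is no camera call.
- bot.finish_job(): hands the job in; it is judged then, once.
The state is a dict: "t": time; "joints": joint angles; "dq": joint speeds; "joint_torque": joint torques, N m; "ee_pos": TCP position; "eef_rot": TCP orientation; "contact_force": force on the tool from outside, world axes, zero at the start; "ft_torque": the same for the moment, N m; "gripper_width": finger opening in m; "gripper_force": force on a finger pad.
Only numpy, scipy, OpenCV 4.12 (cv2) and the standard library are available. Lean on these libraries where they do the work, as an engineer would, in place of code of your own. Each camera call takes 0.05 s, during which the arm holds its last target. There are 200 camera calls.

## Working session

There is one attempt and no reset: what is moved stays moved. The work goes in short steps, Python scripts to look and compute and a tool call to move; the robot and the scene stay as the last step left them, time stands still between calls to the robot, and variables do not carry over. Pictures are saved under pics/ and viewed, at most 10 in all, crops included, and the job is handed in when it is done.

Besides the shell and the picture viewer there is one more tool, called after "Call:" as name(argument=value, ...), one argument or row to a line, values as JSON. step_arm: Moves the arm, as the interface text tells. Its arguments: {"type":"object","properties":{"series":{"type":"array","items":{"type":"object","properties":{"grip":{"type":"number"},"linear":{"type":"array","items":{"type":"number","minimum":-1,"maximum":1}},"spin":{"type":"number","minimum":-1,"maximum":1}}}},"squeeze":{"type":"number"}},"required":["series"]}

```bash
mkdir -p pics; ls; python3 - <<'E'
from station import bot
import cv2,numpy as np
print(bot.sense()); print(bot.tcp_to_grasp)
for n in ("top","side"):
    cv2.imwrite(f"pics/{n}0.png",bot.get_image(n)[:,:,::-1]); c=bot.get_calibration(n); print(n,np.round(c["camera_matrix"],1).tolist(),np.round(c["T"],4).tolist())
c=bot.get_calibration("wrist");print(np.round(c["camera_matrix"],1).tolist(),np.round(c["T_tool_cam"],4).tolist())
E
```

```text
pics
{'t': 0.0, 'joints': array([-7.59169624e+01,  1.58476101e+01,  8.62969015e+01, -1.75377195e-03,
        7.79613710e+01, -6.93350842e+00]), 'dq': array([-0.05513297,  0.04198316, -0.09202181, -0.07946465,  0.11946888,
       -0.0310546 ]), 'joint_torque': array([-1.13239326e-03, -4.16782522e+01, -2.45806611e+01, -7.50931281e-05,
        1.12210415e-02, -4.30417131e-06]), 'ee_pos': array([ 0.20604439, -0.53616366,  0.1933282 ]), 'eef_rot': array([-1.79894685e+02, -1.10798821e-02,  2.10169032e+01]), 'contact_force': array([ 0.51844064,  0.50130609, -0.26840865]), 'ft_torque': array([ 0.03042016, -0.02300854, -0.03791936]), 'gripper_force': 0.0, 'gripper_width': 0.08571109219357055}
0.0187
top [[519.6, 0.0, 319.2], [0.0, 519.6, 232.7], [0.0, 0.0, 1.0]] [[0.0226, -0.9924, 0.1212, 0.5107], [-0.9997, -0.021, 0.014, 0.1579], [-0.0113, -0.1214, -0.9925, 1.0845], [0.0, 0.0, 0.0, 1.0]]
side [[439.7, 0.0, 316.0], [0.0, 439.7, 234.6], [0.0, 0.0, 1.0]] [[0.8683, -0.3687, 0.3318, 0.3548], [-0.496, -0.6577, 0.5669, -0.297], [0.0092, -0.6568, -0.754, 0.6838], [0.0, 0.0, 0.0, 1.0]]
[[391.3, 0.0, 319.3], [0.0, 391.3, 236.9], [0.0, 0.0, 1.0]] [[0.001, -0.9631, -0.2692, 0.0695], [1.0, 0.0009, 0.0004, -0.0004], [-0.0001, -0.2692, 0.9631, -0.1786], [0.0, 0.0, 0.0, 1.0]]
```

View pics/top0.png

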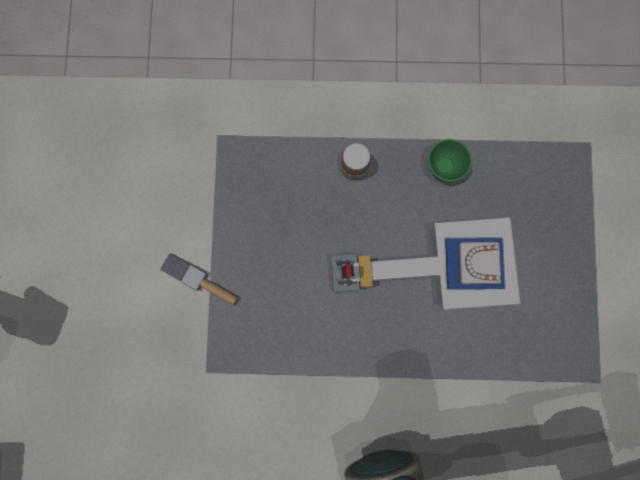

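View pics/side0.png

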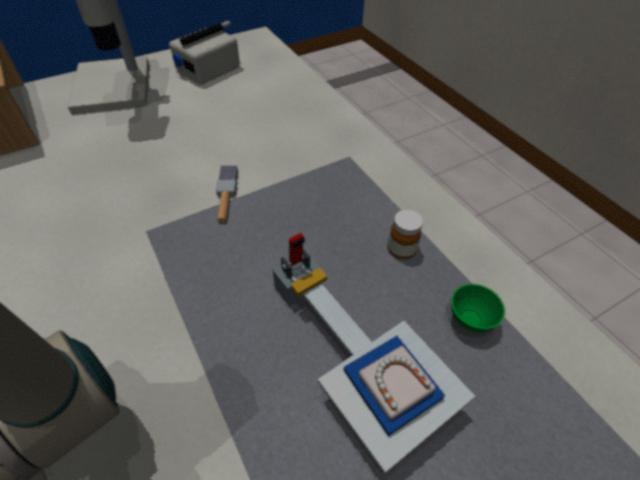

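The top view shows the white shelf spanning about (435–520, 218–308), with the blue carrier on it at about (475, 264). The bridge runs left to the brass stop at (366, 271), and the red lever stands upright at (347, 271). The side view agrees. The jar, bowl and brush are clear of the path.

```bash
cat > h.py <<'E'
import numpy as np,cv2
from station import bot
def ray(px,K,T,z):
    px=np.atleast_2d(px).astype(float); d=np.c_[(px-K[:2,2])/[K[0,0],K[1,1]],np.ones(len(px))]@T[:3,:3].T
    return (T[:3,3]+d*((z-T[2,3])/d[:,2])[:,None])[:,:2]
def cam(n):
    c=bot.get_calibration(n)
    if n!="wrist": return c["camera_matrix"],c["T"]
    s=bot.sense(); r=np.radians(s["eef_rot"]); Rx=cv2.Rodrigues(np.array([r[0],0,0]))[0];Ry=cv2.Rodrigues(np.array([0,r[1],0]))[0];Rz=cv2.Rodrigues(np.array([0,0,r[2]]))[0]
    M=np.eye(4);M[:3,:3]=Rz@Ry@Rx;M[:3,3]=s["ee_pos"];return c["camera_matrix"],M@c["T_tool_cam"]
def big(m,k=1):
    cs=sorted(cv2.findContours(m.astype(np.uint8),cv2.RETR_EXTERNAL,cv2.CHAIN_APPROX_NONE)[0],key=cv2.contourArea)[::-1]
    return [c[:,0] for c in cs[:k]]
def rect(px,K,T,z):
    w=ray(px,K,T,z)*1000; return cv2.minAreaRect(w.astype(np.float32))
E
python3 - <<'E'
from h import *
for n in ("top","side"):
    K,T=cam(n); im=cv2.cvtColor(cv2.imread(f"pics/{n}0.png"),cv2.COLOR_BGR2HSV).astype(int); H,S,V=im[...,0],im[...,1],im[...,2]
    blue=(H>100)&(H<125)&(S>130)&(V>60)
    if n=="side": blue[:250]=0
    b=big(blue)[0]; print(n,"blue",rect(b,K,T,.074),cv2.approxPolyDP(b,4,True)[:,0].tolist(), [np.round(ray(cv2.approxPolyDP(b,4,True)[:,0],K,T,z),4).tolist() for z in (.074,)])
    br=(H>15)&(H<30)&(S>130)&(V>120)
    for c in big(br,3): print("brass",cv2.contourArea(c),rect(c,K,T,.073))
    red=((H<6)|(H>174))&(S>170)&(V>60)
    for c in big(red,2): print("red",cv2.contourArea(c),c.mean(0),ray(c.mean(0),K,T,.15))
    wh=((S<40)&(V>150))
    if n=="top":
        wh[:200]=0;wh[320:]=0;wh[:,:300]=0;wh[:,560:]=0
        w=big(wh)[0]; P=cv2.approxPolyDP(w,4,True)[:,0]; print("white",P.tolist(),np.round(ray(P,K,T,.06),4).tolist())
E
```

```text
top blue ((580.6521606445312, -130.56442260742188), (95.0174331665039, 106.7450942993164), 1.2214808464050293) [[447, 239], [448, 287], [503, 287], [501, 249], [499, 285], [464, 286], [457, 281], [459, 241], [497, 240], [501, 247], [501, 239]] [[[0.627, -0.0774], [0.5339, -0.0787], [0.5362, -0.1843], [0.6097, -0.182], [0.5399, -0.1767], [0.5365, -0.1095], [0.5458, -0.0961], [0.6236, -0.1007], [0.6271, -0.1745], [0.6136, -0.182], [0.6293, -0.1823]]]
brass 47.0 ((552.1292114257812, 81.2706298828125), (37.0346565246582, 16.795822143554688), 5.03025484085083)
brass 26.5 ((580.031982421875, 84.90425872802734), (15.64317798614502, 14.844989776611328), 27.289363861083984)
brass 0.0 ((586.6419677734375, 76.02801513671875), (0.0, 0.0), 0.0)
red 0.0 [348. 269.] [[0.56030131 0.11790468]]
red 0.0 [349. 274.] [[0.55138414 0.11597077]]
white [[508, 219], [436, 224], [437, 258], [372, 263], [374, 278], [438, 273], [445, 308], [518, 302]] [[0.6712, -0.2017], [0.6582, -0.0591], [0.5906, -0.0608], [0.5779, 0.067], [0.5486, 0.0628], [0.5611, -0.0626], [0.4934, -0.0758], [0.5082, -0.2176]]
side blue ((580.5003662109375, -133.45257568359375), (98.80088806152344, 108.67526245117188), 1.535585641860962) [[397, 337], [345, 367], [389, 433], [443, 395], [436, 386], [396, 418], [386, 417], [358, 370], [402, 344]] [[[0.6282, -0.0799], [0.5331, -0.0815], [0.5348, -0.1878], [0.6306, -0.184], [0.6304, -0.1691], [0.5545, -0.1768], [0.5435, -0.169], [0.5471, -0.0947], [0.6278, -0.0931]]]
brass 264.5 ((563.147705078125, 80.80570983886719), (58.0768928527832, 20.63304328918457), 5.864229679107666)
brass 2.5 ((514.2041015625, 336.87847900390625), (11.956793785095215, 5.893543243408203), 67.9138412475586)
brass 1.0 ((493.004150390625, 299.7309875488281), (8.410724639892578, 4.664096355438232), 47.8488655090332)
red 44.5 [295.74074074 237.59259259] [[0.55829392 0.11463868]]
```

Call:
step_arm(
  series=[
    {"grip": 0.6,"linear": [0.216,-0.075,0],"spin": 0},
    {"grip": 0.6,"linear": [0.216,-0.075,0],"spin": 0},
    {"grip": 0.6,"linear": [0.216,-0.075,0],"spin": 0},
    {"grip": 0.6,"linear": [0.216,-0.075,0],"spin": 0},
    {"grip": 0.6,"linear": [0.216,-0.075,0],"spin": 0},
  ],
)

```text
t: 0.6
ee_pos: [0.3819, -0.3878, 0.1939]
eef_rot: [-180.0, 0.0, 21.0]
contact_force: [-0.3, -0.4, -0.3]
gripper_width: 0.0678
gripper_force: 0.0
```

Call:
step_arm(
  series=[
    {"grip": 0.6,"linear": [0.216,-0.075,0],"spin": 0},
    {"grip": 0.6,"linear": [0.216,-0.075,0],"spin": 0},
    {"grip": 0.6,"linear": [0.216,-0.075,0],"spin": 0},
    {"grip": 0.6,"linear": [0.216,-0.075,0],"spin": 0},
    {"grip": 0.6,"linear": [0.216,-0.075,0],"spin": 0},
  ],
)

```text
t: 1.1
ee_pos: [0.5567, -0.2403, 0.1938]
eef_rot: [-180.0, 0.0, 21.0]
contact_force: [1.0, 0.2, -1.8]
gripper_width: 0.0684
gripper_force: 0.0
```

Call:
step_arm(
  series=[
    {"grip": 0.6,"linear": [0,0,0],"spin": -0.047},
    {"grip": 0.6,"linear": [0,0,0],"spin": -0.047},
    {"grip": 0.6,"linear": [0,0,0],"spin": -0.047},
    {"grip": 0.6,"linear": [0,0,0],"spin": -0.047},
    {"grip": 0.6,"linear": [0,0,0],"spin": -0.047},
  ],
)

```text
t: 1.6
ee_pos: [0.5554, -0.2415, 0.1936]
eef_rot: [-179.9, 0.0, 63.7]
contact_force: [-0.5, 0.5, 0.0]
gripper_width: 0.0683
gripper_force: 0.0
```

Call:
step_arm(
  series=[
    {"grip": 0.6,"linear": [0,0,0],"spin": -0.045},
    {"grip": 0.6,"linear": [0,0,0],"spin": -0.045},
    {"grip": 0.6,"linear": [0,0,0],"spin": -0.045},
    {"grip": 0.6,"linear": [0,0,0],"spin": -0.045},
    {"grip": 0.6,"linear": [0,0,0],"spin": 0},
  ],
)

```text
t: 2.1
ee_pos: [0.5554, -0.2417, 0.1937]
eef_rot: [-179.9, -0.0, 95.7]
contact_force: [0.4, 0.2, -0.3]
gripper_width: 0.0681
gripper_force: 0.0
```

```bash
cat >> h.py <<'E'
O=np.array([.5765,-.0645]);YAW=95.8
def togo(sx,sy,z,yaw=None):
    "rows needed (fractions) from the measured pose to station point mm; prints station pose"
    s=bot.sense(); a=np.radians(YAW);X=np.array([np.cos(a),np.sin(a)]);Y=np.array([-X[1],X[0]])
    p=s["ee_pos"];d=O+X*sx/1e3+Y*sy/1e3-p[:2];t=np.radians(s["eef_rot"][2]);x=np.array([np.cos(t),np.sin(t)]);y=np.array([x[1],-x[0]])
    q=(p[:2]-O)
    print("t",round(s["t"],2),"st mm",np.round([q@X*1e3,q@Y*1e3,p[2]*1e3],1),"rpy",np.round(s["eef_rot"],1),"F",np.round(s["contact_force"],1),"w",round(s["gripper_width"],4))
    print("linear total",np.round([d@x/.2,d@y/.2,(p[2]-z/1e3)/.2],4),"spin",round(-(((yaw or YAW)-s["eef_rot"][2]+180)%360-180)/180,4))
E
python3 - <<'E'
from h import *
togo(-146,0,120)
im=bot.get_image("wrist");cv2.imwrite("pics/w1.png",im[:,:,::-1])
E
```

```text
t 2.1 st mm [-174.1   38.9  193.7] rpy [-179.9   -0.    95.7] F [ 0.4  0.2 -0.3] w 0.0681
linear total [0.141  0.1943 0.3683] spin -0.0006
```

View pics/w1.png

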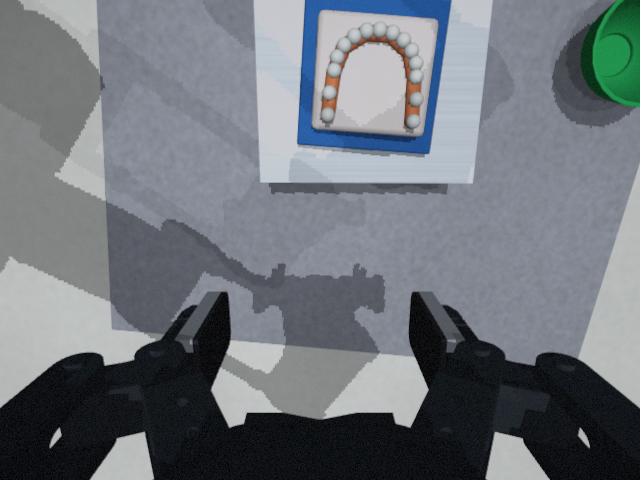

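The wrist view has the shelf's rear edge at (261,182)–(474,183) and the blue plate's rear edge at (298,145)–(430,153). The plate is turned a few degrees, and the fingers are behind the shelf.

```bash
python3 - <<'E'
from h import *
K,T=cam("wrist")
a=np.radians(YAW);R=np.array([[np.cos(a),np.sin(a)],[-np.sin(a),np.cos(a)]])
for z,P in ((.06,[[261,182],[474,183],[256,60],[488,60]]),(.074,[[298,145],[430,153],[304,10],[450,10]])):
    print(z,np.round((ray(P,K,T,z)-O)@R.T*1e3,1).tolist())
E
```

```text
0.06 [[-146.9, 84.2], [-148.2, -85.7], [-57.2, 84.0], [-57.8, -86.7]]
0.074 [[-117.6, 53.4], [-123.8, -45.0], [-28.0, 47.7], [-28.4, -51.7]]
```

Call:
step_arm(
  series=[
    {"grip": 0.6,"linear": [0.07,0.1,0],"spin": 0},
    {"grip": 0.6,"linear": [0.07,0.1,0],"spin": 0},
    {"grip": 0.6,"linear": [0,0,0.2],"spin": 0},
    {"grip": 0.6,"linear": [0,0,0.2],"spin": 0},
    {"grip": 0.6,"linear": [0,0,0.15],"spin": 0},
  ],
)

```text
t: 2.65
ee_pos: [0.5917, -0.2092, 0.0818]
eef_rot: [-179.9, -0.1, 95.6]
contact_force: [0.3, -0.4, 0.1]
gripper_width: 0.0685
gripper_force: 0.0
```

Call:
step_arm(
  series=[
    {"grip": 0.6,"linear": [0,0,0.05],"spin": 0},
    {"grip": 0.6,"linear": [0,0,0.04],"spin": 0},
    {"grip": 0.6,"linear": [0,0,0.04],"spin": 0},
    {"grip": 0.6,"linear": [0,0,0],"spin": 0},
  ],
)

```text
t: 3.05
ee_pos: [0.5929, -0.2102, 0.0584]
eef_rot: [180.0, 0.0, 95.7]
contact_force: [0.3, -0.4, -0.8]
gripper_width: 0.0682
gripper_force: 0.0
```

```bash
python3 - <<'E'
from h import *
togo(-125,-1,57.5,96)
im=bot.get_image("wrist");cv2.imwrite("pics/w2.png",im[:,:,::-1])
E
```

```text
t 3.05 st mm [-146.6   -1.6   58.4] rpy [180.    0.   95.7] F [ 0.3 -0.4 -0.8] w 0.0682
linear total [ 0.1081 -0.0034  0.0047] spin -0.0018
```

View pics/w2.png

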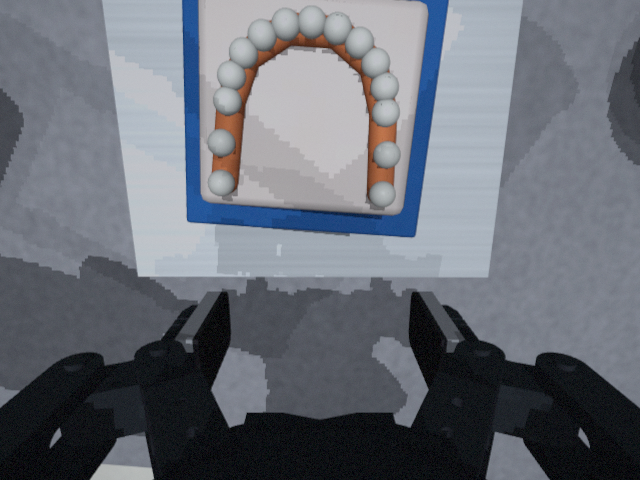

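The plate's rear edge runs (187,221)–(414,236) and the fingertips show at about (228,292) and (410,292). I'll zoom in on one finger to check where its tip really is before contact.

```bash
python3 - <<'E'
import cv2,numpy as np
a=cv2.imread("pics/w2.png")[270:400,130:330]; a=np.clip(a.astype(float)*1.8+15,0,255).astype(np.uint8)
cv2.imwrite("pics/w2c.png",cv2.resize(a,None,fx=4,fy=4,interpolation=cv2.INTER_CUBIC))
E
```

```text
(no output)
```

View pics/w2c.png

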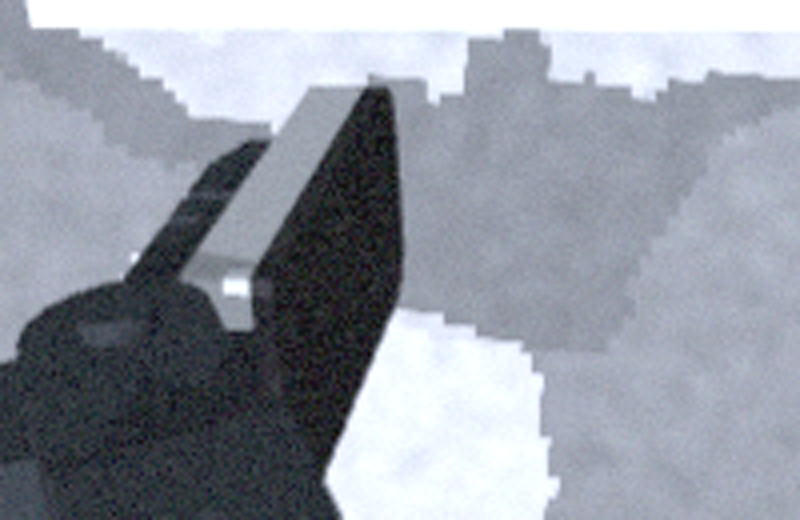

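Call:
step_arm(
  series=[
    {"grip": 0.6,"linear": [0,0,0.01],"spin": 0},
    {"grip": 0.6,"linear": [0,0,0.01],"spin": 0},
    {"grip": 0.6,"linear": [0,0,0.01],"spin": 0},
    {"grip": 0.6,"linear": [0,0,0],"spin": 0},
  ],
)

```text
t: 3.5
ee_pos: [0.5925, -0.2099, 0.0521]
eef_rot: [-180.0, -0.0, 95.7]
contact_force: [-0.8, -0.2, -1.1]
gripper_width: 0.0685
gripper_force: 0.0
```

Call:
step_arm(
  series=[
    {"grip": 0.6,"linear": [0,0,0.01],"spin": 0},
    {"grip": 0.6,"linear": [0,0,0],"spin": 0},
  ],
)

```text
t: 3.7
ee_pos: [0.5925, -0.2099, 0.0499]
eef_rot: [-180.0, -0.0, 95.7]
contact_force: [0.6, 0.4, 0.4]
gripper_width: 0.0686
gripper_force: 0.0
```

Call:
step_arm(
  series=[
    {"grip": 0.6,"linear": [0,0,0.005],"spin": 0},
    {"grip": 0.6,"linear": [0,0,0],"spin": 0},
  ],
)

```text
t: 3.9
ee_pos: [0.5927, -0.21, 0.0491]
eef_rot: [-180.0, -0.0, 95.7]
contact_force: [0.6, 0.7, -0.0]
gripper_width: 0.0682
gripper_force: 0.0
```

```bash
python3 - <<'E'
from h import *
togo(-125,-1,57.5,96)
im=bot.get_image("side");cv2.imwrite("pics/s3.png",cv2.resize(im[250:480,200:520,::-1],None,fx=2.4,fy=2.4,interpolation=cv2.INTER_CUBIC))
E
```

```text
t 3.9 st mm [-146.3   -1.4   49.1] rpy [-180.    -0.    95.7] F [ 0.6  0.7 -0. ] w 0.0682
linear total [ 0.1067 -0.002  -0.0421] spin -0.0016
```

View pics/s3.png

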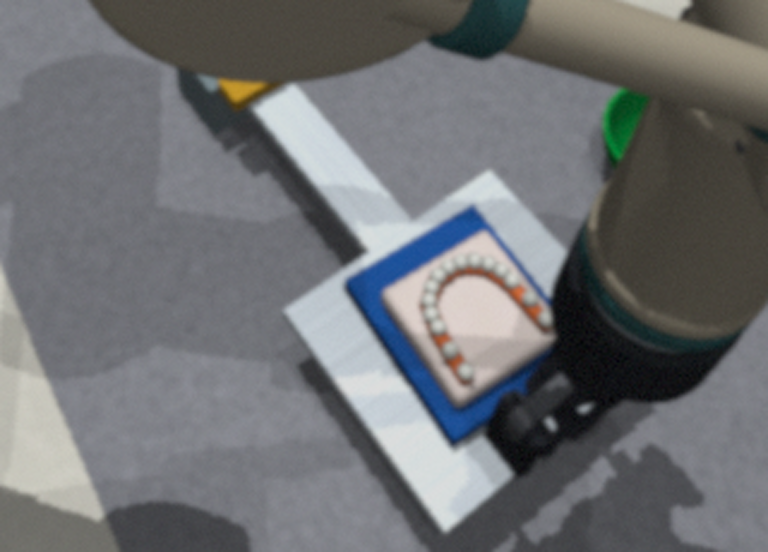

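The side view (2.4x crop) shows the near finger's lowest point at about crop (520,472), right at the shelf's rear edge. I'll ray-cast it at several heights.

```bash
python3 - <<'E'
from h import *
a=np.radians(YAW);R=np.array([[np.cos(a),np.sin(a)],[-np.sin(a),np.cos(a)]])
def pr(p,K,T):
    c=T[:3,:3].T@(p-T[:3,3]); return (K@c/c[2])[:2]
K,T=cam("side"); P=np.array([[520,472],[495,440]])/2.4+[200,250]
for z in (.045,.06,.075,.1): print(z,np.round((ray(P,K,T,z)-O)@R.T*1e3,1).tolist())
# where should tips be for tip height h above TCP
for h in (.0,.01,.03,.044):
    for X in(-157,-135):
        for Y in (33,47):
            q=O+R.T@[X/1e3,Y/1e3]; u=pr(np.array([*q,.049+h]),K,T); print(h,X,Y,np.round((u-[200,250])*2.4))
E
```

```text
0.045 [[-149.3, 26.0], [-128.4, 25.7]]
0.06 [[-150.7, 31.2], [-130.3, 30.8]]
0.075 [[-152.1, 36.3], [-132.2, 35.9]]
0.1 [[-154.4, 44.8], [-135.3, 44.5]]
0.0 -157 33 [522. 490.]
0.0 -157 47 [504. 506.]
0.0 -135 33 [495. 456.]
0.0 -135 47 [476. 471.]
0.01 -157 33 [525. 485.]
0.01 -157 47 [507. 501.]
0.01 -135 33 [498. 450.]
0.01 -135 47 [479. 466.]
0.03 -157 33 [532. 474.]
0.03 -157 47 [513. 490.]
0.03 -135 33 [504. 439.]
0.03 -135 47 [485. 455.]
0.044 -157 33 [537. 466.]
0.044 -157 47 [518. 483.]
0.044 -135 33 [508. 431.]
0.044 -135 47 [489. 447.]
```

Call:
step_arm(
  series=[
    {"grip": 0.6,"linear": [0,0,0.01],"spin": 0},
    {"grip": 0.6,"linear": [0,0,0],"spin": 0},
  ],
)

```text
t: 4.15
ee_pos: [0.5925, -0.2099, 0.0469]
eef_rot: [-180.0, -0.0, 95.7]
contact_force: [-0.5, 0.1, -1.1]
gripper_width: 0.0682
gripper_force: 0.0
```

Call:
step_arm(
  series=[
    {"grip": 0.6,"linear": [0,0,0.01],"spin": 0},
    {"grip": 0.6,"linear": [0,0,0],"spin": 0},
  ],
)

```text
t: 4.35
ee_pos: [0.5925, -0.2099, 0.0449]
eef_rot: [-180.0, -0.0, 95.7]
contact_force: [-0.6, 0.1, -0.4]
gripper_width: 0.0684
gripper_force: 0.0
```

Call:
step_arm(
  series=[
    {"grip": 0.6,"linear": [0,0,0.01],"spin": 0},
    {"grip": 0.6,"linear": [0,0,0],"spin": 0},
  ],
)

```text
t: 4.55
ee_pos: [0.5925, -0.2099, 0.0429]
eef_rot: [-180.0, -0.0, 95.7]
contact_force: [0.3, -0.3, -0.1]
gripper_width: 0.0682
gripper_force: 0.0
```

Call:
step_arm(
  series=[
    {"grip": 0.6,"linear": [0,0,0.01],"spin": 0},
    {"grip": 0.6,"linear": [0,0,0],"spin": 0},
  ],
)

```text
t: 4.75
ee_pos: [0.5925, -0.2099, 0.0409]
eef_rot: [-180.0, -0.0, 95.7]
contact_force: [0.1, 0.5, -0.5]
gripper_width: 0.0684
gripper_force: 0.0
```

Call:
step_arm(
  series=[
    {"grip": 0.6,"linear": [0,0,0.02],"spin": 0},
    {"grip": 0.6,"linear": [0,0,0],"spin": 0},
  ],
)

```text
t: 4.95
ee_pos: [0.5923, -0.2098, 0.0366]
eef_rot: [-179.9, -0.0, 95.7]
contact_force: [0.2, 0.3, 1.0]
gripper_width: 0.0685
gripper_force: 0.0
```

```bash
python3 - <<'E'
from h import *
togo(-125,-1,57.5,96)
im=bot.get_image("wrist");cv2.imwrite("pics/w4.png",im[:,:,::-1])
cv2.imwrite("pics/w4c.png",np.clip(cv2.resize(im[180:400,120:520,::-1],None,fx=2,fy=2)*1.0*1.4,0,255).astype(np.uint8))
E
```

```text
t 4.95 st mm [-146.1   -1.    36.6] rpy [-179.9   -0.    95.7] F [0.2 0.3 1. ] w 0.0685
linear total [ 0.1057 -0.0002 -0.1045] spin -0.0016
```

View pics/w4c.png

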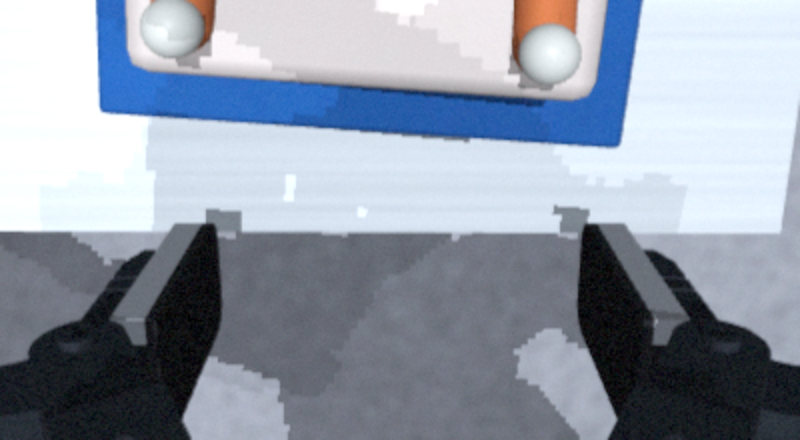

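The shelf's rear edge is at crop row 233 and both fingertips (row 224) already overlap the shelf. Their shadows are close beside them, so the tips are a little above the shelf top. I'll touch down gently to fix the tip height.

Call:
step_arm(
  series=[
    {"grip": 0.6,"linear": [0,0,0.01],"spin": 0},
    {"grip": 0.6,"linear": [0,0,0],"spin": 0},
  ],
)

```text
t: 5.2
ee_pos: [0.5925, -0.2099, 0.035]
eef_rot: [-180.0, -0.0, 95.7]
contact_force: [-0.3, -0.0, -0.4]
gripper_width: 0.0683
gripper_force: 0.0
```

Call:
step_arm(
  series=[
    {"grip": 0.6,"linear": [0,0,0.01],"spin": 0},
    {"grip": 0.6,"linear": [0,0,0],"spin": 0},
  ],
)

```text
t: 5.4
ee_pos: [0.5925, -0.2099, 0.0329]
eef_rot: [-180.0, -0.0, 95.7]
contact_force: [-0.2, -0.6, -0.3]
gripper_width: 0.0683
gripper_force: 0.0
```

Call:
step_arm(
  series=[
    {"grip": 0.6,"linear": [0,0,0.01],"spin": 0},
    {"grip": 0.6,"linear": [0,0,0],"spin": 0},
  ],
)

```text
t: 5.6
ee_pos: [0.5925, -0.2099, 0.0309]
eef_rot: [-180.0, -0.0, 95.7]
contact_force: [-1.1, 0.3, 0.5]
gripper_width: 0.0687
gripper_force: 0.0
```

Call:
step_arm(
  series=[
    {"grip": 0.6,"linear": [0,0,0.01],"spin": 0},
    {"grip": 0.6,"linear": [0,0,0],"spin": 0},
  ],
)

```text
t: 5.8
ee_pos: [0.5925, -0.2099, 0.0289]
eef_rot: [-180.0, -0.0, 95.7]
contact_force: [0.6, 0.7, -0.1]
gripper_width: 0.0684
gripper_force: 0.0
```

Call:
step_arm(
  series=[
    {"grip": 0.6,"linear": [0,0,0.01],"spin": 0},
    {"grip": 0.6,"linear": [0,0,0],"spin": 0},
  ],
)

```text
t: 6.0
ee_pos: [0.5925, -0.2099, 0.0269]
eef_rot: [-180.0, -0.0, 95.7]
contact_force: [-1.4, 0.0, -0.2]
gripper_width: 0.0685
gripper_force: 0.0
```

Call:
step_arm(
  series=[
    {"grip": 0.6,"linear": [0,0,0.01],"spin": 0},
    {"grip": 0.6,"linear": [0,0,0],"spin": 0},
  ],
)

```text
t: 6.2
ee_pos: [0.5925, -0.2099, 0.0249]
eef_rot: [-180.0, -0.0, 95.7]
contact_force: [0.1, -0.3, -0.9]
gripper_width: 0.0682
gripper_force: 0.0
```

```bash
python3 - <<'E'
from h import *
togo(-125,-1,57.5,96)
im=bot.get_image("wrist")
cv2.imwrite("pics/w5c.png",np.clip(cv2.resize(im[180:400,120:520,::-1],None,fx=2,fy=2)*1.0*1.4,0,255).astype(np.uint8))
E
```

```text
t 6.2 st mm [-146.3   -1.2   24.9] rpy [-180.    -0.    95.7] F [ 0.1 -0.3 -0.9] w 0.0682
linear total [ 0.1064 -0.0012 -0.1629] spin -0.0016
```

View pics/w5c.png

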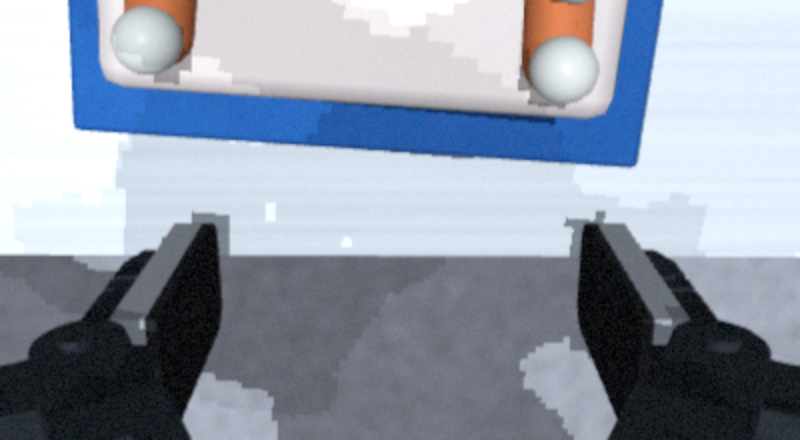

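The tips now overlap the shelf. Comparing their 365 px gap with the plate's 562 px width, they are about 3 mm below the plate's top. I'll go down another 5 mm, then do a short squaring push.

Call:
step_arm(
  series=[
    {"grip": 0.6,"linear": [0,0,0.01],"spin": 0},
    {"grip": 0.6,"linear": [0,0,0.01],"spin": 0},
    {"grip": 0.6,"linear": [0,0,0],"spin": -0.002},
  ],
)

```text
t: 6.55
ee_pos: [0.5924, -0.2099, 0.0208]
eef_rot: [-180.0, -0.0, 96.1]
contact_force: [-0.4, -1.2, -1.0]
gripper_width: 0.0684
gripper_force: 0.0
```

Call:
step_arm(
  series=[
    {"grip": 0.6,"linear": [0.03,0,0],"spin": 0},
    {"grip": 0.6,"linear": [0.03,0,0],"spin": 0},
    {"grip": 0.6,"linear": [0.02,0,0],"spin": 0},
    {"grip": 0.6,"linear": [0,0,0],"spin": 0},
  ],
)

```text
t: 6.95
ee_pos: [0.5912, -0.1935, 0.0214]
eef_rot: [180.0, 0.0, 96.1]
contact_force: [-0.2, -0.5, -0.5]
gripper_width: 0.0684
gripper_force: 0.0
```

```bash
cat >> h.py <<'E'
def plate(tag):
    "rear edge/sides of blue in wrist view -> station mm"
    K,T=cam("wrist");im=bot.get_image("wrist");cv2.imwrite(f"pics/{tag}.png",im[:,:,::-1])
    h=cv2.cvtColor(im,cv2.COLOR_RGB2HSV).astype(int);m=(h[...,0]>100)&(h[...,0]<125)&(h[...,1]>130)&(h[...,2]>60)
    m=cv2.morphologyEx(m.astype(np.uint8),cv2.MORPH_OPEN,np.ones((3,3)))
    a=np.radians(YAW);R=np.array([[np.cos(a),np.sin(a)],[-np.sin(a),np.cos(a)]])
    cols=np.where(m.any(0))[0]; lo,hi=cols.min(),cols.max(); cs=np.arange(lo+20,hi-20,4)
    w=(ray([(c,np.where(m[:,c])[0].max()+.5) for c in cs],K,T,.074)-O)@R.T*1e3
    f=np.polyfit(w[:,1],w[:,0],1); r=w[:,0]-np.polyval(f,w[:,1]); k=abs(r)<1.5; f=np.polyfit(w[k,1],w[k,0],1)
    rows=np.where(m.any(1))[0]; rr=np.arange(rows.min()+5,rows.max()-25,4)
    L=(ray([(np.where(m[q])[0].min()-.5,q) for q in rr],K,T,.074)-O)@R.T*1e3; Q=(ray([(np.where(m[q])[0].max()+.5,q) for q in rr],K,T,.074)-O)@R.T*1e3
    print("rear edge x at y=0:",round(f[1],1),"yaw by rear",round(-np.degrees(np.arctan(f[0])),2),"sides y",np.round([np.median(L[:,1]),np.median(Q[:,1])],1),"centre y",round((np.median(L[:,1])+np.median(Q[:,1]))/2,2),"side yaw",[round(np.degrees(np.polyfit(e[:,0],e[:,1],1)[0]),2) for e in(L,Q)],"rows",rr[[0,-1]],"n",k.sum(),len(k))
E
python3 - <<'E'
from h import *
togo(-120,-1,20);plate("w6")
E
```

```text
t 6.95 st mm [-129.8   -1.6   21.4] rpy [180.    0.   96.1] F [-0.2 -0.5 -0.5] w 0.0684
linear total [ 0.0489 -0.0026  0.007 ] spin 0.0018
rear edge x at y=0: -115.3 yaw by rear -1.53 sides y [ 51.8 -45.9] centre y 2.95 side yaw [np.float64(-1.44), np.float64(-1.54)] rows [  5 265] n 45 75
```

Call:
step_arm(
  series=[
    {"grip": 0.6,"linear": [0.02,0,0],"spin": 0},
    {"grip": 0.6,"linear": [0.02,0,0],"spin": 0},
    {"grip": 0.6,"linear": [0.02,0,0],"spin": 0},
    {"grip": 0.6,"linear": [0,0,0],"spin": 0},
  ],
)

```text
t: 7.4
ee_pos: [0.5896, -0.1817, 0.0213]
eef_rot: [180.0, -0.0, 96.1]
contact_force: [1.2, -0.6, 0.1]
gripper_width: 0.0684
gripper_force: 0.7
```

```bash
python3 - <<'E'
from h import *
togo(-120,-1,20);plate("w7")
K,T=cam("top");im=bot.get_image("top");cv2.imwrite("pics/t7.png",im[:,:,::-1])
# shelf side edges and bridge edges in the wrist view
a=np.radians(YAW);R=np.array([[np.cos(a),np.sin(a)],[-np.sin(a),np.cos(a)]])
K,T=cam("wrist");im=cv2.cvtColor(cv2.imread("pics/w7.png"),cv2.COLOR_BGR2HSV).astype(int);V=im[...,2]
for r in (10,40,80,120,160,200): 
    g=np.diff(cv2.GaussianBlur(V.astype(np.float32),(5,5),0)[r]); l=np.argmax(g[:200]); q=440+np.argmin(g[440:])
    print(r,l,q,np.round((ray([[l+.5,r],[q+.5,r]],K,T,.06)-O)@R.T*1e3,1).tolist())
E
```

```text
t 7.4 st mm [-117.9   -1.2   21.3] rpy [180.   -0.   96.1] F [ 1.2 -0.6  0.1] w 0.0684
linear total [-0.0106 -0.0012  0.0066] spin 0.0016
rear edge x at y=0: -105.0 yaw by rear 0.36 sides y [ 53.4 -44.3] centre y 4.58 side yaw [np.float64(0.37), np.float64(0.32)] rows [  5 265] n 35 75
10 49 578 [[-13.4, 84.4], [-12.4, -84.6]]
40 54 572 [[-22.1, 84.3], [-21.1, -84.3]]
80 60 566 [[-34.2, 84.5], [-33.3, -84.5]]
120 67 559 [[-47.0, 84.3], [-46.1, -84.3]]
160 73 552 [[-60.5, 84.4], [-59.5, -84.1]]
200 79 546 [[-74.8, 84.5], [-73.8, -84.3]]
```

Call:
step_arm(
  series=[
    {"grip": 0.6,"linear": [-0.1,0,0],"spin": 0},
    {"grip": 0.6,"linear": [0,0,-0.2],"spin": 0},
    {"grip": 0.6,"linear": [0,0,-0.2],"spin": 0},
    {"grip": 0.6,"linear": [0.147,-0.128,0],"spin": 0},
    {"grip": 0.6,"linear": [0.147,-0.128,0],"spin": 0},
  ],
)

```text
t: 8.0
ee_pos: [0.5357, -0.1505, 0.1026]
eef_rot: [179.8, 0.1, 96.0]
contact_force: [-0.5, 0.7, -0.6]
gripper_width: 0.0684
gripper_force: 0.0
```

Call:
step_arm(
  series=[
    {"grip": 0.6,"linear": [0.147,-0.128,0],"spin": 0},
    {"grip": 0.6,"linear": [0,0,0],"spin": 0.0455},
    {"grip": 0.6,"linear": [0,0,0],"spin": 0.0455},
    {"grip": 0.6,"linear": [0,0,0],"spin": 0.0455},
    {"grip": 0.6,"linear": [0,0,0],"spin": 0.0455},
  ],
)

```text
t: 8.5
ee_pos: [0.506, -0.1232, 0.1012]
eef_rot: [-180.0, 0.0, 62.9]
contact_force: [0.8, -0.2, -1.0]
gripper_width: 0.0683
gripper_force: 0.0
```

Call:
step_arm(
  series=[
    {"grip": 0.6,"linear": [0,0,0],"spin": 0.0455},
    {"grip": 0.6,"linear": [0,0,0],"spin": 0.0455},
    {"grip": 0.6,"linear": [0,0,0],"spin": 0.0455},
    {"grip": 0.6,"linear": [0,0,0],"spin": 0.0455},
    {"grip": 0.6,"linear": [0,0,0],"spin": 0.0455},
  ],
)

```text
t: 9.0
ee_pos: [0.506, -0.1234, 0.1011]
eef_rot: [-180.0, 0.0, 22.0]
contact_force: [0.5, 0.3, -0.1]
gripper_width: 0.0682
gripper_force: 0.0
```

Call:
step_arm(
  series=[
    {"grip": 0.6,"linear": [0,0,0],"spin": 0.0455},
    {"grip": 0.6,"linear": [0,0,0],"spin": 0.0455},
    {"grip": 0.6,"linear": [0,0,0],"spin": 0},
  ],
)

```text
t: 9.3
ee_pos: [0.5061, -0.1233, 0.1011]
eef_rot: [-180.0, 0.0, 6.0]
contact_force: [-1.0, -0.1, -0.3]
gripper_width: 0.0683
gripper_force: 0.0
```

```bash
python3 - <<'E'
from h import *
togo(-50,76,21,5.8)
E
```

```text
t 9.3 st mm [-51.4  76.  101.1] rpy [-180.    0.    6.] F [-1.  -0.1 -0.3] w 0.0683
linear total [ 1.000e-04 -6.800e-03  4.005e-01] spin 0.0009
```

Call:
step_arm(
  series=[
    {"grip": 0.6,"linear": [0,0,0.15],"spin": 0.001},
    {"grip": 0.6,"linear": [0,0,0.15],"spin": 0},
    {"grip": 0.6,"linear": [0,0,0.06],"spin": 0},
    {"grip": 0.6,"linear": [0,0,0.04],"spin": 0},
    {"grip": 0.6,"linear": [0,0,0],"spin": 0},
  ],
)

```text
t: 9.8
ee_pos: [0.5059, -0.1226, 0.0207]
eef_rot: [-180.0, 0.1, 5.8]
contact_force: [-1.0, -0.0, -0.0]
gripper_width: 0.0685
gripper_force: 0.0
```

Call:
step_arm(
  series=[
    {"grip": 0.6,"linear": [0.02,0,0],"spin": 0},
    {"grip": 0.6,"linear": [0.02,0,0],"spin": 0},
    {"grip": 0.6,"linear": [0.015,0,0],"spin": 0},
    {"grip": 0.6,"linear": [0.013,0,0],"spin": 0},
    {"grip": 0.6,"linear": [0,0,0],"spin": 0},
  ],
)

```text
t: 10.3
ee_pos: [0.5175, -0.1213, 0.0219]
eef_rot: [180.0, 0.3, 5.9]
contact_force: [-5.6, -2.1, 4.7]
gripper_width: 0.068
gripper_force: 3.2
```

```bash
python3 - <<'E'
from h import *
YAW=5.8
togo(-50,61.5,21,5.8)
import h
h.YAW=5.8; plate("w8")  # frame turned: x'= -station y, y' = station x
E
```

```text
t 10.3 st mm [-50.5  64.4  21.9] rpy [180.    0.3   5.9] F [-5.6 -2.1  4.7] w 0.068
linear total [ 0.0144 -0.0026  0.0046] spin 0.0005
rear edge x at y=0: -48.1 yaw by rear -1.49 sides y [   2.9 -104.7] centre y -50.9 side yaw [np.float64(0.13), np.float64(0.12)] rows [  5 265] n 14 84
```

View pics/w8.png

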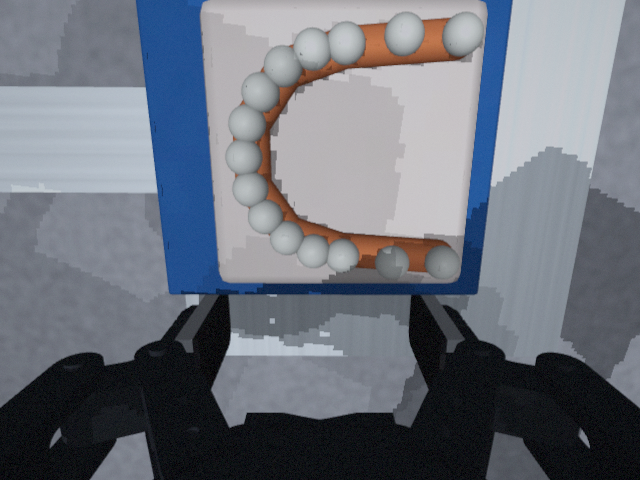

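The fingers rest on the plate's left edge (row 293, columns 168–478), which is square to the tool. The bridge spans rows 87–192 on the left.

```bash
python3 - <<'E'
from h import *
a=np.radians(YAW);R=np.array([[np.cos(a),np.sin(a)],[-np.sin(a),np.cos(a)]])
K,T=cam("wrist")
print(np.round((ray([[180,293.5],[260,293.5],[390,293.5],[470,293.5]],K,T,.074)-O)@R.T*1e3,1).tolist())
print(np.round((ray([[80,86.5],[80,192.5],[10,86.5],[140,192.5]],K,T,.06)-O)@R.T*1e3,1).tolist())
togo(-50,61.5,21,5.8)
E
```

```text
[[-1.1, 50.8], [-29.1, 50.8], [-74.6, 50.7], [-102.5, 50.6]]
[[30.7, -18.2], [36.6, 17.7], [54.2, -18.1], [14.9, 17.6]]
t 10.35 st mm [-50.5  64.4  21.9] rpy [180.    0.2   5.9] F [-6.9 -1.3  4.1] w 0.068
linear total [ 0.0144 -0.0026  0.0047] spin 0.0005
```

Call:
step_arm(
  series=[
    {"grip": 0.6,"linear": [0.006,0,0],"spin": 0},
    {"grip": 0.6,"linear": [0,0,0],"spin": 0},
  ],
)

```text
t: 10.55
ee_pos: [0.5182, -0.1211, 0.0219]
eef_rot: [180.0, 0.3, 5.9]
contact_force: [-7.4, -0.8, 7.1]
gripper_width: 0.0682
gripper_force: 3.7
```

```bash
python3 - <<'E'
from h import *
a=np.radians(YAW);R=np.array([[np.cos(a),np.sin(a)],[-np.sin(a),np.cos(a)]])
togo(-50,61.5,21,5.8)
K,T=cam("wrist");im=bot.get_image("wrist");cv2.imwrite("pics/w9.png",im[:,:,::-1]);h=cv2.cvtColor(im,cv2.COLOR_RGB2HSV).astype(int)
m=(h[...,0]>100)&(h[...,0]<125)&(h[...,1]>130)&(h[...,2]>40)
P=[(c,np.where(m[:,c])[0].max()+.5) for c in (175,190,240,320,380,470)]; print(P)
print(np.round((ray(P,K,T,.074)-O)@R.T*1e3,1).tolist())
E
```

```text
t 10.55 st mm [-50.4  63.7  21.9] rpy [180.    0.3   5.9] F [-7.4 -0.8  7.1] w 0.0682
linear total [ 0.0112 -0.0021  0.0046] spin 0.0005
[(175, np.float64(293.5)), (190, np.float64(293.5)), (240, np.float64(293.5)), (320, np.float64(293.5)), (380, np.float64(293.5)), (470, np.float64(293.5))]
[[0.7, 50.1], [-4.5, 50.1], [-22.0, 50.1], [-50.0, 50.0], [-71.0, 50.0], [-102.4, 49.9]]
```

Call:
step_arm(
  series=[
    {"grip": 0.6,"linear": [0.006,0,0],"spin": 0},
    {"grip": 0.6,"linear": [0,0,0],"spin": 0},
  ],
)

```text
t: 10.8
ee_pos: [0.5193, -0.1209, 0.0219]
eef_rot: [-180.0, 0.3, 5.9]
contact_force: [-7.2, -1.4, 6.2]
gripper_width: 0.0684
gripper_force: 3.7
```

Call:
step_arm(
  series=[
    {"grip": 0.6,"linear": [-0.03,0,0],"spin": 0},
    {"grip": 0.6,"linear": [-0.06,0,0],"spin": 0},
    {"grip": 0.6,"linear": [0,0,-0.2],"spin": 0},
    {"grip": 0.6,"linear": [0,0,-0.2],"spin": 0},
    {"grip": 0.6,"linear": [0,0,0],"spin": -0.0455},
  ],
)

```text
t: 11.3
ee_pos: [0.508, -0.1242, 0.1066]
eef_rot: [179.6, -0.6, 14.2]
contact_force: [0.5, -0.0, 0.9]
gripper_width: 0.0684
gripper_force: 0.0
```

Call:
step_arm(
  series=[
    {"grip": 0.6,"linear": [0,0,0],"spin": -0.0455},
    {"grip": 0.6,"linear": [0,0,0],"spin": -0.0455},
    {"grip": 0.6,"linear": [0,0,0],"spin": -0.0455},
    {"grip": 0.6,"linear": [0,0,0],"spin": -0.0455},
    {"grip": 0.6,"linear": [0,0,0],"spin": -0.0455},
  ],
)

```text
t: 11.8
ee_pos: [0.5039, -0.1226, 0.1014]
eef_rot: [180.0, -0.0, 55.3]
contact_force: [-0.3, -0.8, -0.6]
gripper_width: 0.0682
gripper_force: 0.0
```

Call:
step_arm(
  series=[
    {"grip": 0.6,"linear": [0,0,0],"spin": -0.0455},
    {"grip": 0.6,"linear": [0,0,0],"spin": -0.0455},
    {"grip": 0.6,"linear": [0,0,0],"spin": -0.0455},
    {"grip": 0.6,"linear": [0,0,0],"spin": -0.0455},
    {"grip": 0.6,"linear": [0,0,0],"spin": -0.0455},
  ],
)

```text
t: 12.3
ee_pos: [0.5039, -0.1226, 0.1013]
eef_rot: [180.0, 0.0, 96.2]
contact_force: [-0.2, -0.1, 0.6]
gripper_width: 0.0683
gripper_force: 0.0
```

Call:
step_arm(
  series=[
    {"grip": 0.6,"linear": [-0.142,0.127,0],"spin": 0},
    {"grip": 0.6,"linear": [-0.142,0.127,0],"spin": 0},
    {"grip": 0.6,"linear": [-0.142,0.127,0],"spin": 0},
    {"grip": 0.6,"linear": [0,0,0],"spin": 0},
  ],
)

```text
t: 12.7
ee_pos: [0.5927, -0.2035, 0.1012]
eef_rot: [179.7, 0.2, 95.8]
contact_force: [0.3, 0.6, 0.1]
gripper_width: 0.0684
gripper_force: 0.0
```

```bash
python3 - <<'E'
from h import *
togo(-130,0,20.5);plate("w10")
E
```

```text
t 12.7 st mm [-139.9   -2.1  101.2] rpy [179.7   0.2  95.8] F [0.3 0.6 0.1] w 0.0684
linear total [ 0.0497 -0.0103  0.4033] spin -0.0
rear edge x at y=0: -104.2 yaw by rear 0.02 sides y [ 49.6 -47.7] centre y 0.97 side yaw [np.float64(0.13), np.float64(0.12)] rows [  5 165] n 42 42
```

Call:
step_arm(
  series=[
    {"grip": 0.6,"linear": [0.04,-0.01,0.15],"spin": 0},
    {"grip": 0.6,"linear": [0,0,0.15],"spin": 0},
    {"grip": 0.6,"linear": [0,0,0.06],"spin": 0},
    {"grip": 0.6,"linear": [0,0,0.04],"spin": 0},
    {"grip": 0.6,"linear": [0.04,0,0],"spin": 0},
  ],
)

```text
t: 13.25
ee_pos: [0.5848, -0.1841, 0.0209]
eef_rot: [-180.0, 0.0, 95.8]
contact_force: [0.6, 0.6, -1.1]
gripper_width: 0.0684
gripper_force: 0.0
```

Call:
step_arm(
  series=[
    {"grip": 0.6,"linear": [0.02,0,0],"spin": 0},
    {"grip": 0.6,"linear": [0.02,0,0],"spin": 0},
    {"grip": 0.6,"linear": [0.025,0,0],"spin": 0},
    {"grip": 0.6,"linear": [0.03,0,0],"spin": 0},
    {"grip": 0.6,"linear": [0.03,0,0],"spin": 0},
  ],
)

```text
t: 13.75
ee_pos: [0.5837, -0.1598, 0.0223]
eef_rot: [179.9, 0.2, 95.9]
contact_force: [0.7, -5.3, 3.0]
gripper_width: 0.0685
gripper_force: 2.7
```

Call:
step_arm(
  series=[
    {"grip": 0.6,"linear": [0.03,0,0],"spin": 0},
    {"grip": 0.6,"linear": [0.03,0,0],"spin": 0},
    {"grip": 0.6,"linear": [0.03,0,0],"spin": 0},
    {"grip": 0.6,"linear": [0.03,0,0],"spin": 0},
    {"grip": 0.6,"linear": [0.02,0,0],"spin": 0},
  ],
)

```text
t: 14.25
ee_pos: [0.5808, -0.1318, 0.0223]
eef_rot: [179.9, 0.1, 95.9]
contact_force: [-0.2, -5.8, 2.7]
gripper_width: 0.0683
gripper_force: 2.9
```

```bash
python3 - <<'E'
from h import *
togo(-5,0,20.5);plate("w11")
E
```

```text
t 14.25 st mm [-67.4   2.5  22.3] rpy [1.799e+02 1.000e-01 9.590e+01] F [-0.2 -5.8  2.7] w 0.0683
linear total [0.3118 0.0134 0.0091] spin 0.0007
rear edge x at y=0: -54.4 yaw by rear 0.02 sides y [ 48.5 -49.2] centre y -0.37 side yaw [np.float64(0.21), np.float64(0.02)] rows [  5 265] n 69 75
```

Call:
step_arm(
  series=[
    {"grip": 0.6,"linear": [0.03,0,0],"spin": 0},
    {"grip": 0.6,"linear": [0.03,0,0],"spin": 0},
    {"grip": 0.6,"linear": [0.03,0,0],"spin": 0},
    {"grip": 0.6,"linear": [0.03,0,0],"spin": 0},
    {"grip": 0.6,"linear": [0.03,0,0],"spin": 0},
  ],
)

```text
t: 14.8
ee_pos: [0.5778, -0.1023, 0.0223]
eef_rot: [179.9, 0.2, 95.9]
contact_force: [0.6, -6.6, 3.7]
gripper_width: 0.0688
gripper_force: 3.1
```

Call:
step_arm(
  series=[
    {"grip": 0.6,"linear": [0.03,0,0],"spin": 0},
    {"grip": 0.6,"linear": [0.03,0,0],"spin": 0},
    {"grip": 0.6,"linear": [0.03,0,0],"spin": 0},
    {"grip": 0.6,"linear": [0.03,0,0],"spin": 0},
    {"grip": 0.6,"linear": [0.02,0,0],"spin": 0},
  ],
)

```text
t: 15.3
ee_pos: [0.5748, -0.0743, 0.0222]
eef_rot: [179.9, 0.1, 95.9]
contact_force: [0.9, -6.5, 3.8]
gripper_width: 0.0682
gripper_force: 3.2
```

```bash
python3 - <<'E'
from h import *
togo(13,0,20.5);plate("w12")
# stop front face / brass in the wrist view
a=np.radians(YAW);R=np.array([[np.cos(a),np.sin(a)],[-np.sin(a),np.cos(a)]]);K,T=cam("wrist")
h=cv2.cvtColor(cv2.imread("pics/w12.png"),cv2.COLOR_BGR2HSV).astype(int)
m=(h[...,0]>15)&(h[...,0]<32)&(h[...,1]>120)&(h[...,2]>100)
for c in big(m,2):
    print(cv2.contourArea(c),c.min(0),c.max(0),np.round((ray([[c[:,0].min(),c[:,1].max()],[c[:,0].max(),c[:,1].max()]],K,T,.073)-O)@R.T*1e3,1).tolist())
E
```

```text
t 15.3 st mm [-9.5  2.7 22.2] rpy [1.799e+02 1.000e-01 9.590e+01] F [ 0.9 -6.5  3.8] w 0.0682
linear total [0.1126 0.0138 0.0086] spin 0.0007
rear edge x at y=0: 3.5 yaw by rear 0.03 sides y [ 48.6 -49.1] centre y -0.25 side yaw [np.float64(0.2), np.float64(0.11)] rows [  5 265] n 66 75
```

Call:
step_arm(
  series=[
    {"grip": 0.6,"linear": [0.025,0,0],"spin": 0},
    {"grip": 0.6,"linear": [0.025,0,0],"spin": 0},
    {"grip": 0.6,"linear": [0.02,0,0],"spin": 0},
    {"grip": 0.6,"linear": [0.015,0,0],"spin": 0},
    {"grip": 0.6,"linear": [0,0,0],"spin": 0},
  ],
)

```text
t: 15.85
ee_pos: [0.5729, -0.057, 0.0221]
eef_rot: [179.9, 0.1, 95.9]
contact_force: [2.1, -3.8, 4.3]
gripper_width: 0.0682
gripper_force: 2.5
```

Call:
step_arm(
  series=[
    {"grip": 0.6,"linear": [0.01,0,0],"spin": 0},
    {"grip": 0.6,"linear": [0,0,0],"spin": 0},
  ],
)

```text
t: 16.05
ee_pos: [0.5727, -0.0553, 0.0221]
eef_rot: [179.9, 0.1, 95.9]
contact_force: [1.4, -4.7, 5.2]
gripper_width: 0.0684
gripper_force: 2.8
```

```bash
python3 - <<'E'
from h import *
togo(13,0,20.5);plate("w13")
E
```

```text
t 16.05 st mm [ 9.5  2.9 22.1] rpy [1.799e+02 1.000e-01 9.590e+01] F [ 1.4 -4.7  5.2] w 0.0684
linear total [0.0174 0.0145 0.0081] spin 0.0007
rear edge x at y=0: 22.6 yaw by rear 0.07 sides y [ 48.8 -49. ] centre y -0.1 side yaw [np.float64(0.23), np.float64(0.12)] rows [  5 265] n 69 75
```

Call:
step_arm(
  series=[
    {"grip": 0.6,"linear": [0.008,0,0],"spin": 0},
    {"grip": 0.6,"linear": [0,0,0],"spin": 0},
  ],
)

```text
t: 16.3
ee_pos: [0.5725, -0.0539, 0.0221]
eef_rot: [179.9, 0.1, 95.9]
contact_force: [0.8, -5.7, 4.4]
gripper_width: 0.0683
gripper_force: 2.9
```

Call:
step_arm(
  series=[
    {"grip": 0.6,"linear": [0.007,0,0],"spin": 0},
    {"grip": 0.6,"linear": [0,0,0],"spin": 0},
  ],
)

```text
t: 16.5
ee_pos: [0.5724, -0.0525, 0.0221]
eef_rot: [179.9, 0.1, 95.9]
contact_force: [0.0, -6.4, 4.2]
gripper_width: 0.0685
gripper_force: 3.0
```

Call:
step_arm(
  series=[
    {"grip": 0.6,"linear": [0.005,0,0],"spin": 0},
    {"grip": 0.6,"linear": [0,0,0],"spin": 0},
  ],
)

```text
t: 16.7
ee_pos: [0.5723, -0.0516, 0.0221]
eef_rot: [179.9, 0.1, 95.9]
contact_force: [1.2, -6.2, 4.7]
gripper_width: 0.0682
gripper_force: 3.1
```

Call:
step_arm(
  series=[
    {"grip": 0.6,"linear": [0.005,0,0],"spin": 0},
    {"grip": 0.6,"linear": [0,0,0],"spin": 0},
  ],
)

```text
t: 16.9
ee_pos: [0.5722, -0.0506, 0.0221]
eef_rot: [179.9, 0.1, 95.9]
contact_force: [0.1, -5.8, 4.1]
gripper_width: 0.0684
gripper_force: 3.1
```

```bash
python3 - <<'E'
from h import *
togo(13,0,20.5);plate("w14")
E
```

```text
t 16.9 st mm [14.2  2.9 22.1] rpy [1.799e+02 1.000e-01 9.590e+01] F [ 0.1 -5.8  4.1] w 0.0684
linear total [-0.0062  0.0144  0.0082] spin 0.0007
rear edge x at y=0: 27.3 yaw by rear 0.08 sides y [ 48.8 -49. ] centre y -0.11 side yaw [np.float64(0.2), np.float64(0.12)] rows [  5 265] n 66 75
```

Call:
step_arm(
  series=[
    {"grip": 0.6,"linear": [0.005,0,0],"spin": 0},
    {"grip": 0.6,"linear": [0,0,0],"spin": 0},
  ],
)

```text
t: 17.15
ee_pos: [0.5721, -0.0496, 0.0221]
eef_rot: [179.9, 0.1, 95.9]
contact_force: [1.7, -6.3, 4.6]
gripper_width: 0.0684
gripper_force: 3.1
```

Call:
step_arm(
  series=[
    {"grip": 0.6,"linear": [0.005,0,0],"spin": 0},
    {"grip": 0.6,"linear": [0,0,0],"spin": 0},
  ],
)

```text
t: 17.35
ee_pos: [0.572, -0.0491, 0.0222]
eef_rot: [179.9, 0.2, 95.9]
contact_force: [0.9, -8.4, 4.1]
gripper_width: 0.0686
gripper_force: 3.8
```

Call:
step_arm(
  series=[
    {"grip": 0.6,"linear": [0.005,0,0],"spin": 0},
    {"grip": 0.6,"linear": [0,0,0],"spin": 0},
  ],
)

```text
t: 17.55
ee_pos: [0.572, -0.0492, 0.0222]
eef_rot: [179.9, 0.3, 96.0]
contact_force: [-0.0, -10.8, 3.5]
gripper_width: 0.0681
gripper_force: 5.0
```

The plate stopped moving and the force rose from 6 to 11 N, so the carrier is against the stop. I'll back off, lift, shut the fingers and pass over to the far side of the lever.

Call:
step_arm(
  series=[
    {"grip": 0.6,"linear": [-0.03,0,0],"spin": 0},
    {"grip": 0.6,"linear": [-0.1,0,0],"spin": 0},
    {"grip": 0.6,"linear": [0,0,-0.2],"spin": 0},
    {"grip": 0.6,"linear": [0,0,-0.2],"spin": 0},
    {"grip": -1,"linear": [0,0,-0.2],"spin": 0},
  ],
)

```text
t: 18.05
ee_pos: [0.5721, -0.0709, 0.1415]
eef_rot: [-179.8, -0.2, 95.9]
contact_force: [1.0, -0.5, -0.5]
gripper_width: 0.0552
gripper_force: 0.0
```

Call:
step_arm(
  series=[
    {"grip": -1,"linear": [0,0.014,-0.2],"spin": 0},
    {"grip": -1,"linear": [0,0,0],"spin": 0},
    {"grip": -1,"linear": [0,0,0],"spin": 0},
  ],
)

```text
t: 18.35
ee_pos: [0.576, -0.071, 0.1815]
eef_rot: [180.0, -0.1, 95.9]
contact_force: [-1.0, 0.5, -0.3]
gripper_width: 0.0101
gripper_force: 0.0
```

```bash
python3 - <<'E'
from h import *
togo(237.5,0,98);plate("w15")
a=np.radians(YAW);R=np.array([[np.cos(a),np.sin(a)],[-np.sin(a),np.cos(a)]]);K,T=cam("wrist")
h=cv2.cvtColor(cv2.imread("pics/w15.png"),cv2.COLOR_BGR2HSV).astype(int)
m=(h[...,0]>15)&(h[...,0]<32)&(h[...,1]>120)&(h[...,2]>90)
for c in big(m,2): print("brass",cv2.contourArea(c),rect(c,K,T,.073),c.min(0),c.max(0))
m=((h[...,0]<6)|(h[...,0]>174))&(h[...,1]>170)&(h[...,2]>60)
for c in big(m,2): print("red",cv2.contourArea(c),c.min(0),c.max(0),np.round((ray([c.mean(0)],K,T,.15)-O)@R.T*1e3,1))
cv2.imwrite("pics/t15.png",bot.get_image("top")[:,:,::-1])
E
```

```text
t 18.35 st mm [ -6.4   1.2 181.5] rpy [ 1.80e+02 -1.00e-01  9.59e+01] F [-1.   0.5 -0.3] w 0.0101
linear total [1.2195 0.0083 0.4175] spin 0.0006
rear edge x at y=0: 28.3 yaw by rear 0.17 sides y [ 49.5 -48.8] centre y 0.37 side yaw [np.float64(0.24), np.float64(0.15)] rows [ 16 148] n 28 28
brass 801.0 ((561.5869750976562, 74.63277435302734), (58.08491516113281, 5.220770359039307), 5.931548118591309) [276   0] [365   9]
brass 1.0 ((746.9793701171875, 94.1872787475586), (1.1353607177734375, 0.4764099717140198), 53.213314056396484) [607   3] [608   5]
```

View pics/w15.png

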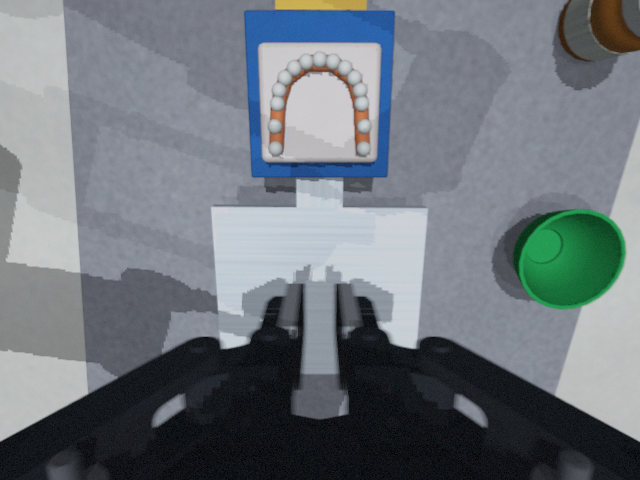

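The carrier's leading edge (row 10, columns 246–394, centre 320) is against the brass stop (columns 276–365, centre 320.5), so it is centred, square and home. Next is the lever.

Call:
step_arm(
  series=[
    {"grip": -1,"linear": [0.2,0.008,0],"spin": 0},
    {"grip": -1,"linear": [0.2,0,0],"spin": 0},
    {"grip": -1,"linear": [0.2,0,0],"spin": 0},
    {"grip": -1,"linear": [0.2,0,0],"spin": 0},
    {"grip": -1,"linear": [0.2,0,0],"spin": 0},
  ],
)

```text
t: 18.95
ee_pos: [0.5553, 0.1286, 0.1788]
eef_rot: [-179.7, -0.0, 95.9]
contact_force: [1.3, 0.0, -0.6]
gripper_width: -0.0002
gripper_force: 0.0
```

Call:
step_arm(
  series=[
    {"grip": -1,"linear": [0.22,0,0],"spin": 0},
    {"grip": -1,"linear": [0,0,0],"spin": 0},
    {"grip": -1,"linear": [0,0,0.2],"spin": 0},
    {"grip": -1,"linear": [0,0,0.2],"spin": 0},
    {"grip": -1,"linear": [0,0,0.0],"spin": 0},
  ],
)

```text
t: 19.45
ee_pos: [0.5465, 0.1693, 0.0944]
eef_rot: [-179.1, 0.1, 95.9]
contact_force: [-1.1, 0.2, 0.1]
gripper_width: 0.0004
gripper_force: 0.0
```

```bash
python3 - <<'E'
from h import *
togo(205.5,0,98)
a=np.radians(YAW);R=np.array([[np.cos(a),np.sin(a)],[-np.sin(a),np.cos(a)]])
for n in("top","side"):
    K,T=cam(n);im=bot.get_image(n);cv2.imwrite(f"pics/{n}16.png",im[:,:,::-1]);h=cv2.cvtColor(im,cv2.COLOR_RGB2HSV).astype(int)
    m=((h[...,0]<8)|(h[...,0]>172))&(h[...,1]>140)&(h[...,2]>50);m[:,400:]=0
    for c in big(m,2): print(n,"red",cv2.contourArea(c),c.min(0),c.max(0),np.round((ray([c.mean(0)],K,T,.13)-O)@R.T*1e3,1))
E
```

```text
t 19.45 st mm [235.6   6.2  94.4] rpy [-1.791e+02  1.000e-01  9.590e+01] F [-1.1  0.2  0.1] w 0.0004
linear total [-0.1505  0.0307 -0.0178] spin 0.0005
side red 73.5 [290 234] [302 264] [[178.    7.5]]
side red 0.0 [301 247] [301 247] [[172.9  -4.9]]
```

Call:
step_arm(
  series=[
    {"grip": -1,"linear": [0,0.025,0],"spin": 0},
    {"grip": -1,"linear": [0,0,0],"spin": 0},
    {"grip": -1,"linear": [-0.08,0,0],"spin": 0},
    {"grip": -1,"linear": [0,0,0],"spin": 0},
  ],
)

```text
t: 19.95
ee_pos: [0.5603, 0.1533, 0.1022]
eef_rot: [179.9, 0.1, 95.8]
contact_force: [1.1, 0.7, -0.1]
gripper_width: -0.0002
gripper_force: 0.0
```

```bash
python3 - <<'E'
from h import *
togo(205.5,0.5,98)
E
```

```text
t 19.95 st mm [218.3  -5.8 102.2] rpy [1.799e+02 1.000e-01 9.580e+01] F [ 1.1  0.7 -0.1] w -0.0002
linear total [-0.0641 -0.0318  0.0208] spin 0.0002
```

Call:
step_arm(
  series=[
    {"grip": -1,"linear": [0,-0.032,0.02],"spin": 0},
    {"grip": -1,"linear": [-0.03,0,0],"spin": 0},
    {"grip": -1,"linear": [-0.03,0,0],"spin": 0},
    {"grip": -1,"linear": [0,0,0],"spin": 0},
  ],
)

```text
t: 20.35
ee_pos: [0.5544, 0.1419, 0.0972]
eef_rot: [180.0, 0.0, 95.9]
contact_force: [0.5, -0.6, 0.1]
gripper_width: -0.0
gripper_force: 0.0
```

Call:
step_arm(
  series=[
    {"grip": -1,"linear": [-0.03,0,0],"spin": 0},
    {"grip": -1,"linear": [-0.03,0,0.003],"spin": 0},
    {"grip": -1,"linear": [-0.03,0,0.003],"spin": 0},
    {"grip": -1,"linear": [0,0,0],"spin": 0},
  ],
)

```text
t: 20.75
ee_pos: [0.5564, 0.124, 0.0959]
eef_rot: [180.0, 0.0, 95.9]
contact_force: [-0.6, -0.1, 0.1]
gripper_width: 0.0004
gripper_force: 0.1
```

```bash
cat >> h.py <<'E'
def red():
    a=np.radians(YAW);R=np.array([[np.cos(a),np.sin(a)],[-np.sin(a),np.cos(a)]])
    for n in("side","top"):
        K,T=cam(n);im=bot.get_image(n);h=cv2.cvtColor(im,cv2.COLOR_RGB2HSV).astype(int)
        m=((h[...,0]<8)|(h[...,0]>172))&(h[...,1]>140)&(h[...,2]>50);m[:,400:]=0;m[330:]=0
        for c in big(m,1): print(n,"red",cv2.contourArea(c),c.min(0),c.max(0),np.round((ray([c.mean(0),c[c[:,1].argmin()],c[c[:,1].argmax()]],K,T,.088)-O)@R.T*1e3,1).tolist())
E
python3 - <<'E'
from h import *
togo(172,0.5,89.5); red()
E
```

```text
t 20.75 st mm [189.6   0.9  95.9] rpy [180.    0.   95.9] F [-0.6 -0.1  0.1] w 0.0004
linear total [-0.088   0.0021  0.0322] spin 0.0003
side red 54.5 [294 240] [306 248] [[208.9, -26.0], [214.2, -34.3], [207.0, -12.5]]
```

Call:
step_arm(
  series=[
    {"grip": -1,"linear": [-0.03,0,0.008],"spin": 0},
    {"grip": -1,"linear": [-0.03,0,0.012],"spin": 0},
    {"grip": -1,"linear": [-0.028,0,0.014],"spin": 0},
    {"grip": -1,"linear": [0,0,0],"spin": 0},
  ],
)

```text
t: 21.25
ee_pos: [0.5581, 0.1062, 0.0887]
eef_rot: [-180.0, 0.1, 95.9]
contact_force: [0.2, -0.1, -0.0]
gripper_width: 0.0003
gripper_force: 0.0
```

Call:
step_arm(
  series=[
    {"grip": -1,"linear": [-0.022,0,0.018],"spin": 0},
    {"grip": -1,"linear": [-0.022,0,0.022],"spin": 0},
    {"grip": -1,"linear": [-0.018,0,0.022],"spin": 0},
    {"grip": -1,"linear": [0,0,0],"spin": 0},
  ],
)

```text
t: 21.65
ee_pos: [0.5592, 0.0941, 0.076]
eef_rot: [-180.0, 0.0, 95.9]
contact_force: [0.3, -0.8, 0.1]
gripper_width: -0.0001
gripper_force: 0.0
```

```bash
python3 - <<'E'
from h import *
togo(153.5,0.5,65.7); red()
E
```

```text
t 21.65 st mm [159.6   1.2  76. ] rpy [-180.     0.    95.9] F [ 0.3 -0.8  0.1] w -0.0001
linear total [-0.0304  0.0033  0.0515] spin 0.0003
side red 183.5 [290 257] [319 274] [[164.4, -5.5], [189.4, -2.8], [146.1, -1.9]]
```

The lever is following; red now runs from the hinge towards the carrier. I'll continue down, then press gently.

Call:
step_arm(
  series=[
    {"grip": -1,"linear": [-0.016,0,0.025],"spin": 0},
    {"grip": -1,"linear": [-0.014,0,0.026],"spin": 0},
    {"grip": -1,"linear": [-0.005,0,0.02],"spin": 0},
    {"grip": -1,"linear": [0,0,0],"spin": 0},
  ],
)

```text
t: 22.15
ee_pos: [0.5598, 0.0877, 0.0618]
eef_rot: [-180.0, 0.0, 95.9]
contact_force: [0.2, 0.2, -0.3]
gripper_width: 0.0002
gripper_force: 0.0
```

Call:
step_arm(
  series=[
    {"grip": -1,"linear": [-0.005,0,0.01],"spin": 0},
    {"grip": -1,"linear": [-0.002,0,0.01],"spin": 0},
    {"grip": -1,"linear": [0,0,0],"spin": 0},
  ],
)

```text
t: 22.45
ee_pos: [0.56, 0.0867, 0.0583]
eef_rot: [-180.0, -0.0, 95.9]
contact_force: [-1.0, 0.2, -0.3]
gripper_width: 0.0002
gripper_force: 0.1
```

```bash
python3 - <<'E'
from h import *
togo(150.5,0.5,53); red()
E
```

```text
t 22.45 st mm [152.    1.1  58.3] rpy [-180.    -0.    95.9] F [-1.   0.2 -0.3] w 0.0002
linear total [-0.0077  0.0031  0.0265] spin 0.0005
side red 178.5 [294 266] [322 286] [[144.2, 1.4], [173.3, 7.9], [122.6, 6.6]]
```

Call:
step_arm(
  series=[
    {"grip": -1,"linear": [0,0,0.01],"spin": 0},
    {"grip": -1,"linear": [0,0,0.01],"spin": 0},
    {"grip": -1,"linear": [0,0,0],"spin": 0},
  ],
)

```text
t: 22.85
ee_pos: [0.5602, 0.0863, 0.0544]
eef_rot: [180.0, 0.0, 95.9]
contact_force: [0.2, -0.4, 0.8]
gripper_width: -0.0003
gripper_force: 0.3
```

Call:
step_arm(
  series=[
    {"grip": -1,"linear": [0,0,0.01],"spin": 0},
    {"grip": -1,"linear": [0,0,0],"spin": 0},
  ],
)

```text
t: 23.05
ee_pos: [0.5603, 0.0865, 0.0524]
eef_rot: [180.0, 0.0, 95.9]
contact_force: [-0.0, -0.1, 0.5]
gripper_width: 0.0001
gripper_force: 0.4
```

Call:
step_arm(
  series=[
    {"grip": -1,"linear": [0,0,0.01],"spin": 0},
    {"grip": -1,"linear": [0,0,0],"spin": 0},
  ],
)

```text
t: 23.25
ee_pos: [0.5604, 0.0865, 0.051]
eef_rot: [180.0, 0.0, 95.9]
contact_force: [0.3, -2.4, 4.1]
gripper_width: -0.0005
gripper_force: 2.1
```

Call:
step_arm(
  series=[
    {"grip": -1,"linear": [0,0,0.01],"spin": 0},
    {"grip": -1,"linear": [0,0,0],"spin": 0},
  ],
)

```text
t: 23.45
ee_pos: [0.5605, 0.0865, 0.0509]
eef_rot: [179.9, 0.0, 95.9]
contact_force: [-3.5, -2.2, 16.2]
gripper_width: -0.0
gripper_force: 7.8
```

```bash
python3 - <<'E'
from h import *
togo(150.5,0.5,53); red()
E
```

```text
t 23.45 st mm [151.8   0.7  50.9] rpy [179.9   0.   95.9] F [-3.5 -2.2 16.2] w -0.0
linear total [-0.0067  0.0009 -0.0107] spin 0.0006
side red 171.0 [296 269] [322 289] [[138.4, 4.5], [167.1, 10.1], [118.7, 11.3]]
```

The force rose to 16 N at the height expected for a shut lever (tip about 88 mm), so the pad is pressed on. I'll lift straight up and back away.

Call:
step_arm(
  series=[
    {"grip": -1,"linear": [0,0,0],"spin": 0},
    {"grip": -1,"linear": [0,0,-0.02],"spin": 0},
    {"grip": -1,"linear": [0,0,-0.1],"spin": 0},
    {"grip": -1,"linear": [0,0,-0.2],"spin": 0},
    {"grip": -1,"linear": [0,0,-0.2],"spin": 0},
  ],
)

```text
t: 24.05
ee_pos: [0.5591, 0.0871, 0.1524]
eef_rot: [-179.8, -0.1, 95.9]
contact_force: [-0.2, -0.2, 1.2]
gripper_width: 0.0
gripper_force: 0.0
```

Call:
step_arm(
  series=[
    {"grip": -1,"linear": [-0.2,0,-0.1],"spin": 0},
    {"grip": -1,"linear": [-0.22,0,0],"spin": 0},
    {"grip": -1,"linear": [-0.22,0,0],"spin": 0},
    {"grip": -1,"linear": [-0.2,0,0],"spin": 0},
    {"grip": -1,"linear": [0,0,0],"spin": 0},
  ],
)

```text
t: 24.55
ee_pos: [0.578, -0.0851, 0.1718]
eef_rot: [-180.0, 0.1, 95.6]
contact_force: [-0.2, 1.0, 0.1]
gripper_width: 0.0001
gripper_force: 0.0
```

Call:
step_arm(
  series=[
    {"grip": -1,"linear": [0,0,0],"spin": 0},
    {"grip": -1,"linear": [0,0,0],"spin": 0},
  ],
)

```text
t: 24.75
ee_pos: [0.5771, -0.0793, 0.1721]
eef_rot: [-180.0, -0.1, 95.9]
contact_force: [0.2, -0.2, -0.3]
gripper_width: 0.0002
gripper_force: 0.0
```

```bash
python3 - <<'E'
from h import *
togo(-5,0,180); red(); plate("w17")
a=np.radians(YAW);R=np.array([[np.cos(a),np.sin(a)],[-np.sin(a),np.cos(a)]])
K,T=cam("wrist");h=cv2.cvtColor(cv2.imread("pics/w17.png"),cv2.COLOR_BGR2HSV).astype(int)
for nm,m in (("red",((h[...,0]<8)|(h[...,0]>172))&(h[...,1]>140)&(h[...,2]>50)),("brass",(h[...,0]>15)&(h[...,0]<32)&(h[...,1]>120)&(h[...,2]>90))):
    m=m.copy();m[150:]=0
    for c in big(m,2): print(nm,cv2.contourArea(c),c.min(0),c.max(0),np.round((ray([c.min(0),c.max(0)],K,T,.088 if nm=="red" else .073)-O)@R.T*1e3,1).tolist())
E
```

```text
t 24.75 st mm [-14.8   0.9 172.1] rpy [-1.80e+02 -1.00e-01  9.59e+01] F [ 0.2 -0.2 -0.3] w 0.0002
linear total [ 0.049   0.0048 -0.0396] spin 0.0007
side red 473.0 [290 255] [322 290] [[152.5, 0.2], [191.1, -8.1], [116.2, 11.1]]
top red 374.5 [342 264] [379 277] [[157.0, -0.1], [125.9, -10.6], [191.0, 9.1]]
rear edge x at y=0: 28.1 yaw by rear 0.13 sides y [ 49.3 -49.3] centre y -0.03 side yaw [np.float64(0.18), np.float64(0.05)] rows [  5 141] n 29 29
red 539.5 [302   0] [339  15] [[127.6, 10.5], [119.7, -11.8]]
red 0.0 [571  26] [571  26] [[114.3, -152.6], [114.3, -152.6]]
```

Call:
step_arm(
  series=[
    {"grip": -1,"linear": [-0.2,0,-0.1],"spin": 0},
    {"grip": -1,"linear": [-0.2,0,-0.1],"spin": 0},
    {"grip": -1,"linear": [-0.2,0,0],"spin": 0},
    {"grip": -1,"linear": [0,0,0],"spin": 0},
    {"grip": -1,"linear": [0,0,0],"spin": 0},
  ],
)

```text
t: 25.4
ee_pos: [0.5896, -0.1994, 0.2122]
eef_rot: [-180.0, -0.1, 95.9]
contact_force: [0.1, 0.3, -0.0]
gripper_width: -0.0001
gripper_force: 0.0
```

```bash
python3 - <<'E'
from h import *
red(); togo(0,0,100); print(bot.finish_job())
E
```

```text
side red 472.0 [290 254] [321 290] [[152.8, 0.3], [190.9, -12.1], [117.1, 12.4]]
top red 379.5 [342 264] [379 277] [[157.1, -0.1], [139.2, -11.7], [191.0, 9.1]]
t 25.5 st mm [-134.3    0.6  212.3] rpy [-1.8e+02 -1.0e-01  9.6e+01] F [-0.   0.2  0.4] w 0.0001
linear total [0.6714 0.0052 0.5613] spin 0.0009
the job is handed in; nothing more can be done
None
```

The job is handed in at 25.5 s: by my measurements the carrier is against the stop, centred to about 0.4 mm and square to about 0.2°, the clamp was pressed down at about 16 N and stayed shut, and the robot is backed clear; no verdict came back.

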